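Close the bayonet lid of the pressure pot and hold it on its seal

ROBOT

A 7-joint arm with a two-finger parallel gripper is mounted at the origin on the work surface. World frame = base frame: x ahead of the robot, y to its left, z up, the work surface at z = 0. Lengths are in m, angles in degrees, forces in N, time in s.
With the tool pointing down it reaches from about 0.425 to 0.925 m from the base axis. Payload 6.8 kg.
Tool frame: the origin (TCP) lies between the finger pads; the fingertips stand 25 mm ahead of it and the grasp point (between the pads) lies 6 mm ahead of it; z points along the fingers, y is the direction in which the jaws open and shut (so a half turn about z gives the same grasp; the last joint's range is limited). The gripper opens to 85 mm and grips with 20 to 120 N. Pads are 22 mm wide; open, the fingers measure 114 mm over their backs; the gripper's body (76 mm by 85 mm) begins 54 mm behind the grasp point. The pads swing forward as they close: fully open they stand 13 mm farther back than shut.
Start: joints at [-81.71, 27.33, 1.283, 89.118, -0.659, 63.558, -4.761], TCP at [0.169, 0.654, 0.256] pointing down, gripper open.
Joint ranges: [-169.35, 169.35], [-19.33, 120.38], [-80.79, 83.38], [13.8, 139.57], [-78.32, 258.32], [9.67, 109.79], [-169.56, 169.56]. Speed limits (degrees/s): [136.94, 136.94, 180, 180, 180, 180, 180].

INTERFACE

Orientations are given as [roll, pitch, yaw] about the fixed x, y, z axes, in that order (R = Rz(yaw) Ry(pitch) Rx(roll)).
In Python, from station import status, cams, env gives the robot as it stands. The module is installed in compiled form; this text tells all that it offers.
- The arm moves only by the shell command python3 -m handwheel 'ROWS' [FORCE]. ROWS is JSON, a list of rows, each a list of 3 entries, a list of its own where there are three numbers: the shift along the tool's x, y, z in mm, then the turn, a rotation vector about the tool's x, y, z in degrees, then the closure, from 0 (fully open) to 1 (shut). A call has 1 to 20 rows; each row shifts and turns the commanded pose from where the row before left it, along the tool's axes as they then stand; what a row does not reach is not made up. A row lasts 1/12 s, in which the tool goes at most 41.7 mm and 7.16 degrees, less where a joint would pass 70% of its speed; a pose out of reach is approached as far as the arm can. A call is refused whole if a number of a shift passes 41.7 or a number of a turn 7.16, either way. A call with a gripper value outside its range is refused whole. The fingers move at their own pace and stop on an object; FORCE is the grip in N (left out, the last holds). Time passes only in rows, so rows that do not move let the fingers close. It gives the time, the measured TCP pose, the force and the opening at its end, in the units of the state.
- status.observe(): the state, without advancing time (a new reading comes with each control period).
- cams.snapshot(name): name is "scene" or "top"; returns a dict with "pixels" (480x640x3 uint8, red, green, blue), "z_map" (480x640 float32, m along the optical axis (not along the pixel's ray), 0 where there is no reading), "fx", "fy", "cx", "cy" (pixels), "rvec" (rotation vector, rad) and "tvec" (3), from world to camera coordinates, as OpenCV has them. Camera axes: x right, y down, z forward; pixel columns grow to the right and rows downward; lengths in m; the calibration is good to about 2 mm. A picture is of the moment at which its call begins.
- env.job_done(): hands the job in, once; it reports no verdict.
The state is a dict: "clock": time; "joint_positions": joint angles; "dq": joint speeds; "joint_torque": joint torques, N m; "eef_pos": TCP position; "ee_rot": TCP orientation; "force": force on the tool from outside, world axes, zero at the start; "moment": the same for the moment, N m; "finger_gap": finger opening in m.
Only numpy, scipy, OpenCV 4.12 (cv2) and the standard library are available. Lean on these libraries where they do the work, as an engineer would, in place of code of your own. Each camera call takes 0.05 s, during which the arm holds its last target.

TASK

The resin guide on the jaw model in the pressure pot is ready to cure: take the pot's lid from the tray by its bar handle, lower it in with its two lugs through the two notches of the collar, push it down against the spring-loaded seal and turn it clockwise (seen from above) the quarter turn to its stop. Finish while holding it: do not let go, but keep your grip on the handle with the lid turned home and pressed firmly down on its seal, below where the collar alone would keep it, while the air pressure comes up. Leave the other things on the table and the tray where they are.

Things in the scene. Friction and masses are not known exactly. Their poses are not given: they have to be found in the camera images.
- pot: round cast-aluminium pressure pot, open at the top, fixed; 164 mm across its collar, which tops out 112 mm above the table; gauge and small cock stick out low on its robot side, two small ears on its left and right. Origin: centre of its underside, on the table; z up. Its mouth takes the lid with about 3 mm of radial play.
- pot_mouth (a point): centre of the top face of the pot's collar, 112 mm up; same axes as the pot. Two ledges 7 mm thick (underside 105 mm up, inner radius 58 mm) overhang the mouth, parted by two notches on the pot's +x and -x axis, 44 deg wide (5 deg play either way for a lug), out to radius 71 mm; a short dark line marks each. Under the ledges is a channel for the lugs, floor 93 mm up.
- pot_notch (a point): middle of the notch on the pot's +x side, at the collar's top, 65 mm from the pot's axis. With its lugs in the notches and pressed below the ledges, the lid turns clockwise seen from above (yaw decreasing) by about 80 deg (the quarter turn) to a solid stop; it cannot turn the other way.
- lid: the pot's loose lid, about 0.5 kg, lying right way up on the tray: round aluminium plate 110 mm across, 20 mm high at its middle, bottom edge bevelled, with two flat lugs (32 mm wide, 6 mm thick, level with its underside) reaching out to 66 mm from its axis along its +x and -x axis, and a bar handle. Origin: centre of its underside; z up. A half turn makes no difference.
- lid_bar (a point): centre of the lid's black bar handle: 78 mm long (along the lid's x axis, in line with the lugs), 18 mm wide (y), 18 mm high, on two 12 mm posts 28 mm either side of its centre; 50 mm above the lid's underside; axes as the lid. Height above the table in the pot: 154 mm resting on the unpressed seal, 149 mm with the lugs pushed up against the ledges by the seal, 143 mm at the bottom.
- seal (a joint): how far the spring-loaded seal ring in the pot's mouth is pressed down, m: 0 free (its top 104 mm above the table), 0.005 with the lugs touching the ledges' underside, 0.011 with the lugs on the channel floor. The spring gives about 6.5 N at 0 and 1 N more per mm; the lid's weight counts against it. The ring turns easily along with the lid.
- tray: blue instrument tray 260 mm (x) by 340 mm (y), rim 22 mm high, with a paper liner, fixed; origin: centre of its underside; its floor is 5 mm above the table. The lid lies on its +y half.
- jaw_model: bystander: jaw model, stone base 66 x 60 mm with pink gum and teeth, 33 mm high, on the tray; origin: centre of its underside
- resin_jar: bystander: small clear jar with white cap, 44 mm across, 48 mm high, on the tray; origin: centre of its underside
- liquid_bottle: bystander: amber bottle 48 mm across, 105 mm high, standing just beyond the pot; origin: centre of its underside
- paper_cup: bystander: dark paper cup 76 mm across, 95 mm high, at the far side of the table; origin: centre of its underside
- mixing_bowl: bystander: black rubber mixing bowl 110 mm across, 60 mm high, on the left; origin: centre of its underside
- spatula: bystander: plaster spatula 205 mm long, wooden handle and steel blade, lying on the right; origin: on its underside, where handle and blade meet
- torque_driver: bystander: steel hand driver 118 mm long lying at the far side of the table; origin: at its end, on its underside
There are look-alikes about, which are no part of the job. What is shaped like the lid but blue or orange is not meant.

How it is judged (in metres and radians):
On the way, in this order (a step that is already met when the one before it is completed fails the run):
1. the lid is pushed down into the pot's mouth, its lugs through the notches and below the ledges (z of lid_bar in the frame of pot below 0.1492 m and horizontal distance between lid_bar and pot below 0.008 m and angle between the x axis of lid_bar and the x axis of pot, either way round below 0.25 rad), for 0.05 s.
2. the lid is turned clockwise to its stop, its lugs under the ledges (z of lid_bar in the frame of pot below 0.151 m and horizontal distance between lid_bar and pot below 0.008 m and angle between the x axis of lid_bar and the x axis of pot, either way round above 1.27 rad), for 0.1 s.
At the end, for the whole second after the job is handed in: the lid is in the pot, level and turned to within about 7 deg of its stop, pressed at least 2 mm below where the ledges alone would keep it (its bar less than 147 mm above the table, the seal pressed more than 6 mm), at rest, with the fingers still holding the handle (more than 5 N) (z of lid_bar in the frame of pot below 0.147 m and horizontal distance between lid_bar and pot below 0.008 m and angle between the x axis of lid_bar and the x axis of pot, either way round above 1.27 rad and angle between lid_bar's own z axis and vertical below 0.06 rad and value of joint seal above 0.006 m and contact force between the fingers and lid above 5 N and linear speed of lid below 0.02 m/s); the arm keeps its last pose, push and grip.
It fails at once if a bystander is moved more than 30 mm or tipped over (distance of any of jaw_model, resin_jar, liquid_bottle, paper_cup, mixing_bowl, spatula, torque_driver from where it was at the start of the episode above 0.03 m or angle between any of jaw_model, resin_jar, liquid_bottle, paper_cup, mixing_bowl's own z axis and vertical above 0.6 rad).
It also fails if it takes over 43 s, if anything falls off the work surface, if the arm or the gripper's body presses on something with over 40 N, if the wrist force passes 120 N, or if a joint passes its speed limit or range.

## Working session

There is one attempt and no reset: what is moved stays moved. The work goes in short steps, Python scripts to look and compute and a shell command to move; the robot and the scene stay as the last step left them, time stands still between calls to the robot, and variables do not carry over. Pictures are saved under pics/ and viewed, and the job is handed in when it is done.

```bash
mkdir -p pics; ls
cat > h.py <<'E'
import numpy as np, cv2
from station import status,cams,env
def snap(n,f):
    s=cams.snapshot(n); cv2.imwrite('pics/%s.png'%f,s['pixels'][:,:,::-1]); np.savez('pics/%s.npz'%f,**s); return s
def load(f): return dict(np.load('pics/%s.npz'%f))
def pose(s):
    R=cv2.Rodrigues(np.array(s['rvec'],float).reshape(3))[0]; t=np.array(s['tvec'],float).reshape(3); return R,t
def ray(s,u,v,z):
    R,t=pose(s); d=R.T@np.array([(u-s['cx'])/s['fx'],(v-s['cy'])/s['fy'],1]); c=-R.T@t
    return c+d*(z-c[2])/d[2]
def dep(s):
    R,t=pose(s); v,u=np.mgrid[:480,:640]; Z=s['z_map']
    P=np.stack([(u-s['cx'])/s['fx']*Z,(v-s['cy'])/s['fy']*Z,Z],-1); return (P-t)@R
def proj(s,p):
    R,t=pose(s); q=R@np.asarray(p,float)+t; return q[0]/q[2]*s['fx']+s['cx'],q[1]/q[2]*s['fy']+s['cy']
E
python3 - <<'E'
from h import *
print(status.observe())
for n in('scene','top'):
    s=snap(n,n+'0'); R,t=pose(s); print(n,-R.T@t,s['fx'])
E
```

```text
pics
{'clock': 0.0, 'joint_positions': array([-81.70958298,  27.3764566 ,   1.28160298,  89.17903663,
        -0.66089285,  63.56006132,  -4.76283325]), 'dq': array([ 0.00402078, -0.04378639, -0.05343167, -0.05705337,  0.06801555,
       -0.09727285,  0.04555383]), 'joint_torque': array([-6.67598124e-04, -5.96446180e+01,  1.60775386e+00, -2.81192708e+01,
        1.24980760e-02,  9.39849357e-03,  6.46224919e-06]), 'eef_pos': array([0.16870416, 0.65299356, 0.25531316]), 'ee_rot': array([-1.79892027e+02,  7.07141905e-03,  1.65513253e+02]), 'force': array([-0.3726234 ,  0.2088771 , -0.79157827]), 'moment': array([-0.03479189, -0.03226942, -0.03575328]), 'finger_gap': 0.08518667873230688}
scene [ 1.18371294 -0.41233894  0.92693922] 460.41065812688026
top [0.44393328 0.01476823 1.65456505] 503.347708501546
```

View pics/scene0.png

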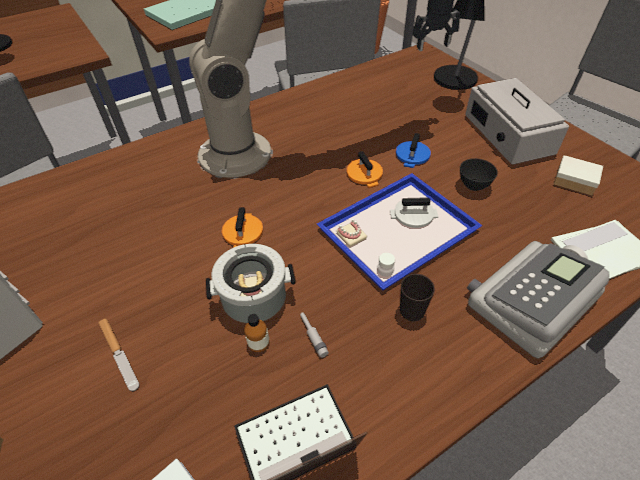

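View pics/top0.png

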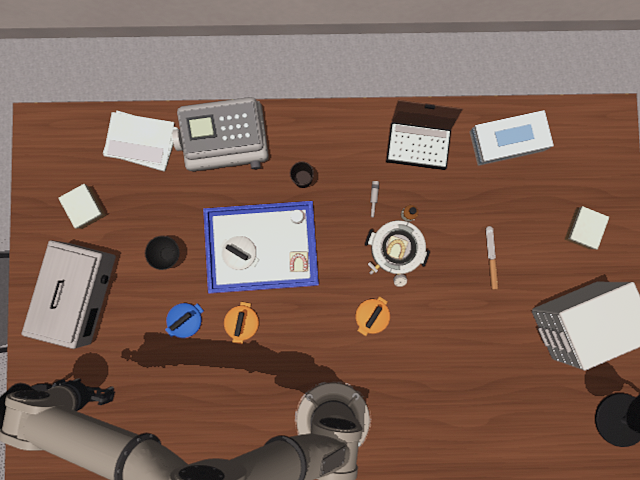

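Candidates shaped like the lid (top view): the aluminium one on the tray at (238,252), blue at (184,321), orange at (241,323) and (373,316). Only the first is uncoloured and on the tray's +y half, so it fits the description. The pot is at (398,247). I'll confirm it in an enlarged crop.

Run:
```python
from h import *
s=load('top0'); im=s['pixels'][:,:,::-1]
a=cv2.resize(im[215:290,200:275],None,fx=5,fy=5,interpolation=cv2.INTER_CUBIC)
b=cv2.resize(im[210:285,360:435],None,fx=5,fy=5,interpolation=cv2.INTER_CUBIC)
cv2.imwrite('pics/crop0.png',np.hstack([a,b]))
s2=load('scene0'); im=s2['pixels'][:,:,::-1]
a=cv2.resize(im[180:240,375:455],None,fx=5,fy=5,interpolation=cv2.INTER_CUBIC)
b=cv2.resize(im[240:320,200:300],None,fx=4,fy=4,interpolation=cv2.INTER_CUBIC)[:300]
cv2.imwrite('pics/crop1.png',np.hstack([a,b]))
```

```text
(no output)
```

View pics/crop0.png

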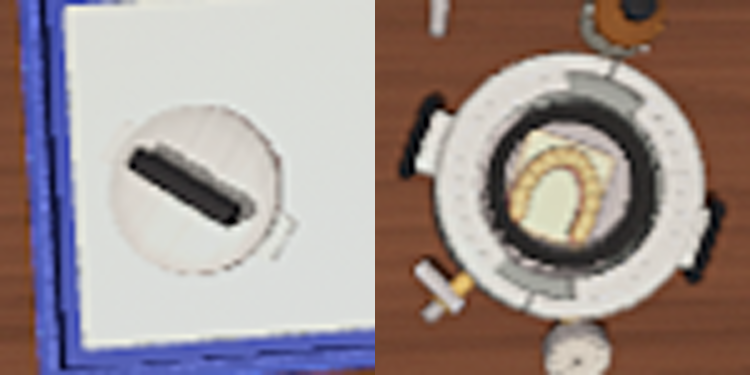

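View pics/crop1.png

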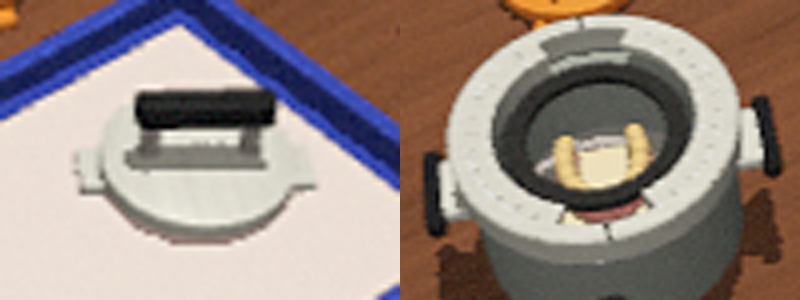

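The crops confirm it: the aluminium lid with two lugs and a black bar. The pot's notch marks are at about (407.6,223.4) and (390.6,270) in the top image. Next I measure.

Run:
```python
from h import *
for n,lr,pr in(('top0',(230,275,215,262),(200,300,360,440)),('scene0',(185,225,385,445),(235,330,195,305))):
    s=load(n); im=s['pixels'].astype(int); P=dep(s)
    # bar: dark
    m=np.zeros((480,640),bool); sl=np.s_[lr[0]:lr[1],lr[2]:lr[3]]
    m[sl]=im[sl].max(-1)<60
    nl,L,st,_=cv2.connectedComponentsWithStats(m.astype(np.uint8)); k=1+np.argmax(st[1:,4]); m=L==k
    vv,uu=np.nonzero(m); z=P[m][:,2]
    print(n,'bar px',m.sum(),uu.mean(),vv.mean(),'z pct',np.percentile(z,[5,50,95]))
    # top surface pts by depth
    q=P[m]; 
    c=np.array([uu.mean(),vv.mean()])
    print(' ray@.064',ray(s,*c,.064),'@.055',ray(s,*c,.055))
    W=np.array([ray(s,u,v,.0625)[:2] for u,v in zip(uu,vv)])
    (cx,cy),(w,h),a=cv2.minAreaRect(W.astype(np.float32)*1000); print(' rect',cx,cy,w,h,a)
    C=np.cov(W.T); e,V=np.linalg.eigh(C); print(' yaw',np.degrees(np.arctan2(V[1,1],V[0,1])), np.sqrt(e*12))
    print(' depth centroid',np.median(q,0))
    # plate from depth: z about .025
    R=np.hypot(P[...,0]-W[:,0].mean(),P[...,1]-W[:,1].mean())
    pl=(abs(P[...,2]-.025)<.004)&(R<.07); print(' plate',P[pl].mean(0),pl.sum())
    # pot collar depth
    sl=np.zeros((480,640),bool); sl[pr[0]:pr[1],pr[2]:pr[3]]=1
    col=sl&(abs(P[...,2]-.112)<.005)
    q=P[col]; hull=cv2.convexHull((q[:,:2]*1000).astype(np.float32)); print(' collar',col.sum(),cv2.minEnclosingCircle(hull), np.median(q[:,2]))
    if len(hull)>5: print(cv2.fitEllipse(hull))
```

```text
top0 bar px 113 236.61946902654867 252.04424778761063 z pct [0.05698656 0.06331632 0.06905154]
 ray@.064 [0.54003827 0.29281585 0.064     ] @.055 [0.54058207 0.29438915 0.055     ]
 rect 540.37841796875 293.42132568359375 74.75777435302734 15.059830665588379 57.40508270263672
 yaw 57.994784832034036 [0.01506233 0.07476534]
 depth centroid [0.54007567 0.2925238  0.06331632]
 plate [0.54054347 0.29506971 0.02422854] 398
 collar 939 ((568.9666748046875, -220.8895263671875), 107.44290924072266) 0.11191442171686464
((562.37451171875, -218.25428771972656), (159.75161743164062, 212.15269470214844), 69.20390319824219)
scene0 bar px 180 415.56666666666666 201.65555555555557 z pct [0.05005511 0.06106238 0.0663749 ]
 ray@.064 [0.54820251 0.28884875 0.064     ] @.055 [0.54157447 0.29616177 0.055     ]
 rect 546.6560668945312 290.6953430175781 75.42646789550781 27.770647048950195 56.02798843383789
 yaw 58.89245038914611 [0.02580689 0.07714284]
 depth centroid [0.54510007 0.29185593 0.06106238]
 plate [0.5529367  0.28837312 0.02389399] 472
 collar 1690 ((567.8903198242188, -222.0611572265625), 106.07575988769531) 0.11298142057578171
((562.5982055664062, -217.0852508544922), (160.316650390625, 209.70310974121094), 68.85810852050781)
```

Run:
```python
from h import *
from scipy.optimize import least_squares
for n,pr in(('top0',(200,300,360,440)),('scene0',(235,330,195,305))):
    s=load(n); P=dep(s)
    sl=np.zeros((480,640),np.uint8); sl[pr[0]:pr[1],pr[2]:pr[3]]=1
    im=s['pixels'].astype(int); bright=(im.min(-1)>140)
    col=((sl>0)&(abs(P[...,2]-.112)<.006)&bright).astype(np.uint8)
    # boundary pixels outer in image -> rays on z=.112
    cs,_=cv2.findContours(col,cv2.RETR_EXTERNAL,cv2.CHAIN_APPROX_NONE); c=max(cs,key=len)[:,0]
    W=np.array([ray(s,u,v,.112)[:2] for u,v in c])
    f=lambda p:np.hypot(W[:,0]-p[0],W[:,1]-p[1])-p[2]
    r=least_squares(f,[.564,-.217,.082],loss='soft_l1',f_scale=.001); print(n,r.x,len(c),np.median(abs(r.fun)))
    q=P[(sl>0)&(abs(P[...,2]-.104)<.03)]
    R=np.hypot(q[:,0]-r.x[0],q[:,1]-r.x[1]); 
    th=np.degrees(np.arctan2(q[:,1]-r.x[1],q[:,0]-r.x[0]))
    k=(R>.060)&(R<.069)
    # z vs angle
    for t0 in range(-180,180,6):
        kk=k&(th>=t0)&(th<t0+6)
        print(t0+3,round(q[kk,2].mean()*1000) if kk.any() else None,end=' | ')
    print()
    if n=='top0':
        for (u,v) in((407.6,223.4),(390.6,270)):
            p=ray(s,u,v,.112); print(p, np.degrees(np.arctan2(p[1]-r.x[1],p[0]-r.x[0])))
    # unwrap the collar: image intensity vs angle at r 74..80
    best=[]
    for a in np.arange(-180,180,1.):
        v=[]
        for rr in(.073,.075,.077,.079):
            u,w=proj(s,[r.x[0]+rr*np.cos(np.radians(a)),r.x[1]+rr*np.sin(np.radians(a)),.112])
            v.append(cv2.getRectSubPix(s['pixels'].mean(-1).astype(np.float32),(1,1),(u,w))[0,0])
        best.append((np.mean(v),a))
    print([(round(float(v)),a) for v,a in sorted(best)[:14]])
```

```text
top0 [ 0.54496879 -0.21166377  0.0799383 ] 155 0.0007930869098092957
-177 109 | -171 111 | -165 112 | -159 112 | -153 110 | -147 112 | -141 111 | -135 114 | -129 112 | -123 112 | -117 112 | -111 110 | -105 110 | -99 113 | -93 112 | -87 113 | -81 115 | -75 108 | -69 109 | -63 113 | -57 108 | -51 112 | -45 107 | -39 97 | -33 94 | -27 93 | -21 92 | -15 93 | -9 94 | -3 94 | 3 114 | 9 112 | 15 112 | 21 111 | 27 113 | 33 110 | 39 113 | 45 113 | 51 114 | 57 112 | 63 112 | 69 113 | 75 110 | 81 112 | 87 113 | 93 114 | 99 113 | 105 114 | 111 112 | 117 112 | 123 113 | 129 112 | 135 112 | 141 93 | 147 92 | 153 92 | 159 93 | 165 92 | 171 94 | 177 95 | 
[ 0.6157616  -0.24280851  0.112     ] -23.746713957579136
[ 0.47313002 -0.18638216  0.112     ] 160.6119351614658
[(153, np.float64(-23.0)), (157, np.float64(-22.0)), (165, np.float64(160.0)), (168, np.float64(159.0)), (170, np.float64(-24.0)), (177, np.float64(-21.0)), (178, np.float64(161.0)), (186, np.float64(158.0)), (193, np.float64(-25.0)), (196, np.float64(162.0)), (201, np.float64(-20.0)), (203, np.float64(65.0)), (203, np.float64(63.0)), (
[... 350 characters left out ...]
33 110 | -27 None | -21 111 | -15 None | -9 None | -3 None | 3 112 | 9 113 | 15 113 | 21 113 | 27 114 | 33 113 | 39 113 | 45 114 | 51 113 | 57 114 | 63 113 | 69 112 | 75 114 | 81 112 | 87 109 | 93 110 | 99 108 | 105 107 | 111 104 | 117 107 | 123 107 | 129 105 | 135 103 | 141 95 | 147 94 | 153 95 | 159 95 | 165 97 | 171 96 | 177 97 | 
[(147, np.float64(-21.0)), (149, np.float64(159.0)), (153, np.float64(-22.0)), (161, np.float64(158.0)), (168, np.float64(160.0)), (182, np.float64(-23.0)), (184, np.float64(-20.0)), (187, np.float64(161.0)), (194, np.float64(157.0)), (199, np.float64(174.0)), (200, np.float64(173.0)), (201, np.float64(168.0)), (201, np.float64(167.0)), (203, np.float64(175.0))]
```

```bash
cat >> h.py <<'E'
def rot(st): 
    from scipy.spatial.transform import Rotation as Ro
    return Ro.from_euler('xyz',st['ee_rot'],degrees=True)
def todelta(p,yaw=None):
    """shift in tool mm to reach world p; turn (rotvec tool, deg) to reach pointing-down with yaw"""
    from scipy.spatial.transform import Rotation as Ro
    st=status.observe(); R=rot(st); d=R.inv().apply(np.array(p)-st['eef_pos'])*1000
    print('clock',st['clock'],'pos',st['eef_pos'].round(4),'rot',st['ee_rot'].round(2),'F',st['force'].round(1),'M',st['moment'].round(2),'gap',st['finger_gap'].round(4),'q',st['joint_positions'].round(1))
    print('shift',d.round(1))
    if yaw is not None:
        T=Ro.from_euler('xyz',[180,0,yaw],degrees=True); print('turn',np.degrees((R.inv()*T).as_rotvec()).round(2))
E
python3 -c "
from h import *
todelta([.5405,.294,.2553],238.5)"
```

```text
Traceback (most recent call last):
  File "h.py", line 23, in todelta
    print('clock',st['clock'],'pos',st['eef_pos'].round(4),'rot',st['ee_rot'].round(2),'F',st['force'].round(1),'M',st['moment'].round(2),'gap',st['finger_gap'].round(4),'q',st['joint_positions'].round(1))
                                                                                                                                                ^^^^^^^^^^^^^^^^^^^^^^
AttributeError: 'float' object has no attribute 'round'
```

```bash
sed -i "s/st\['finger_gap'\].round(4)/round(st['finger_gap'],4)/" h.py
python3 -c "
from h import *
todelta([.5405,.294,.2553],238.5)"
```

```text
clock 0.1 pos [0.1687 0.6531 0.2554] rot [-1.7990e+02  1.0000e-02  1.6551e+02] F [ 0.4  0.8 -0.5] M [-0.02 -0.    0.03] gap 0.0853 q [-81.7  27.4   1.3  89.2  -0.7  63.6  -4.8]
shift [-449.8 -254.7    0.6]
turn [-9.000e-02 -6.000e-02 -7.299e+01]
```

```bash
python3 -m handwheel '[[[-12,-7,0],[0,0,0],0],[[-25,-14,0],[0,0,0],0],[[-25,-14,0],[0,0,0],0],[[-25,-14,0],[0,0,0],0],[[-25,-14,0],[0,0,0],0],[[-25,-14,0],[0,0,0],0],[[-25,-14,0],[0,0,0],0],[[-25,-14,0],[0,0,0],0],[[-25,-14,0],[0,0,0],0],[[-25,-14,0],[0,0,0],0],[[-25,-14,0],[0,0,0],0],[[-25,-14,0],[0,0,0],0],[[-25,-14,0],[0,0,0],0],[[-25,-14,0],[0,0,0],0],[[-25,-14,0],[0,0,0],0],[[-25,-14,0],[0,0,0],0],[[-25,-14,0],[0,0,0],0],[[-25,-14,0],[0,0,0],0],[[-12,-8,0],[0,0,0],0],[[0,0,0],[0,0,0],0]]' 80
python3 -c "
from h import *
todelta([.5405,.294,.2553],238.5)"
```

```text
clock: 1.77
eef_pos: [0.5432, 0.2905, 0.2562]
ee_rot: [-179.9, 0.1, 165.1]
force: [0.1, 0.3, 0.4]
finger_gap: 0.0854
clock 1.7667 pos [0.5432 0.2905 0.2562] rot [-1.7988e+02  1.1000e-01  1.6508e+02] F [0.1 0.3 0.4] M [-0.05 -0.03  0.02] gap 0.0854 q [-42.3  21.9  10.8  98.2  -4.4  60.4  45.1]
shift [3.5 2.6 0.9]
turn [-1.700e-01  1.000e-02 -7.342e+01]
```

```bash
python3 -m handwheel '[[[0,0,0],[0,0,-3],0],[[0,0,0],[0,0,-6],0],[[0,0,0],[0,0,-6],0],[[0,0,0],[0,0,-6],0],[[0,0,0],[0,0,-6],0],[[0,0,0],[0,0,-6],0],[[0,0,0],[0,0,-6],0],[[0,0,0],[0,0,-6],0],[[0,0,0],[0,0,-6],0],[[0,0,0],[0,0,-6],0],[[0,0,0],[0,0,-6],0],[[0,0,0],[0,0,-6],0],[[0,0,0],[0,0,-4],0],[[0,0,0],[0,0,0],0],[[0,0,0],[0,0,0],0]]'
python3 -c "
from h import *
todelta([.5405,.294,.2553],238.5)"
```

```text
clock: 3.02
eef_pos: [0.5396, 0.2964, 0.2562]
ee_rot: [180.0, -0.0, -121.6]
force: [0.1, -0.1, 0.4]
finger_gap: 0.0853
clock 3.0167 pos [0.5396 0.2964 0.2562] rot [ 1.7997e+02 -1.0000e-02 -1.2158e+02] F [ 0.1 -0.1  0.4] M [ 0.01 -0.04  0.03] gap 0.0853 q [-31.6  21.9  -3.9  97.4   1.7  60.8 112.4]
shift [ 1.6 -2.   0.9]
turn [ 0.03 -0.01 -0.08]
```

```bash
python3 -m handwheel '[[[1.6,-2,6],[0,0,0],0],[[0,0,18],[0,0,0],0],[[0,0,18],[0,0,0],0],[[0,0,18],[0,0,0],0],[[0,0,18],[0,0,0],0],[[0,0,18],[0,0,0],0],[[0,0,18],[0,0,0],0],[[0,0,18],[0,0,0],0],[[0,0,18],[0,0,0],0],[[0,0,10],[0,0,0],0],[[0,0,0],[0,0,0],0],[[0,0,0],[0,0,0],0]]'
python3 -c "
from h import *
snap('scene','scene1')
s=load('scene1');cv2.imwrite('pics/c1.png',cv2.resize(s['pixels'][130:250,340:500,::-1],None,fx=4,fy=4))
todelta([.5405,.294,.060],238.5)"
```

```text
clock: 4.02
eef_pos: [0.5409, 0.2938, 0.0961]
ee_rot: [180.0, -0.0, -121.5]
force: [-0.4, -0.1, 0.1]
finger_gap: 0.0856
clock 4.0667 pos [0.5415 0.2941 0.0969] rot [-1.7998e+02  4.0000e-02 -1.2151e+02] F [-0.5 -0.3  0.4] M [0.04 0.04 0.01] gap 0.0857 q [-31.5  32.5  -3.7 104.4   2.9  43.2 111.7]
shift [ 0.6  0.8 36.9]
turn [-0.02  0.04 -0.01]
```

View pics/c1.png

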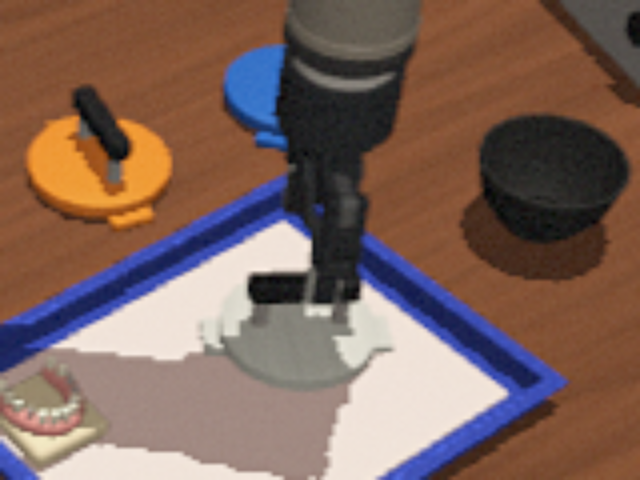

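```bash
python3 -c "
from h import *
s=load('scene1')
f=lambda p:[round((a-b)*4) for a,b in zip(proj(s,p),(340,130))]
print('bar ends',f([.5405+.039*.52,.294+.039*.853,.055]),f([.5405-.039*.52,.294-.039*.853,.055]))
for z in(.079,.085): print(f([.5409+.05*.853,.2938-.05*.52,z]),f([.5409-.05*.853,.2938+.05*.52,z]))
"
```

```text
bar ends [355, 285] [242, 289]
[316, 313] [292, 213]
[318, 306] [293, 206]
```

```bash
python3 -c "
from h import *
s=load('scene1');P=dep(s)
im=s['pixels'].astype(int)
A=np.array([[.522,.853],[.853,-.522]])
m=np.zeros((480,640),bool);m[175:206,405:440]=1
m&=(im.max(-1)<75)
Q=P[m]; L=(Q[:,:2]-[.5409,.2938])@A.T
for lo,hi in((.05,.07),(.07,.08),(.08,.09),(.09,.1),(.1,.11),(.11,.12),(.12,.14)):
  k=(Q[:,2]>lo)&(Q[:,2]<hi)
  n=k&(L[:,1]>.02); f=k&(L[:,1]<-.02); c=k&(abs(L[:,1])<.02)
  for nm,x in(('near',n),('mid',c),('far',f)):
    if x.sum()>2: print(lo,nm,x.sum(),'along',(np.percentile(L[x,0],[3,50,97])*1000).round(1),'perp',(np.percentile(L[x,1],[3,50,97])*1000).round(1))
snap('top','top1')
t=load('top1');cv2.imwrite('pics/c2.png',cv2.resize(t['pixels'][200:300,190:320,::-1],None,fx=5,fy=5))
cv2.imwrite('pics/c3.png',cv2.resize(s['pixels'][165:225,390:450,::-1],None,fx=10,fy=10,interpolation=cv2.INTER_NEAREST))
"
```

```text
0.05 mid 97 along [-28.1  -9.1  37.3] perp [-3.1  5.2 10. ]
0.08 far 5 along [-7.6 -4.7  2.9] perp [-46.8 -45.  -43.6]
0.09 near 14 along [-5.1  1.3 12.4] perp [48.4 51.9 58.2]
0.09 far 15 along [-9.4 -2.8  2.4] perp [-46.4 -42.8 -40.7]
0.1 near 15 along [-5.3  2.7  8.7] perp [52.9 55.4 58.6]
0.1 far 11 along [-8.7 -4.7  0.9] perp [-49.7 -44.6 -40.7]
0.11 near 15 along [-5.7 -0.7  9.2] perp [50.7 55.1 58.8]
0.11 far 6 along [-8.2 -4.5 -0.4] perp [-45.2 -42.5 -39.4]
0.12 near 46 along [-11.5  -2.   11.3] perp [44.  59.7 73.3]
```

View pics/c2.png

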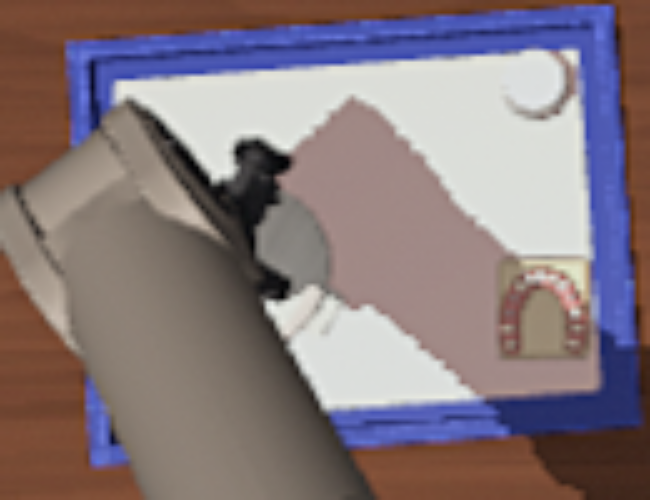

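View pics/c3.png

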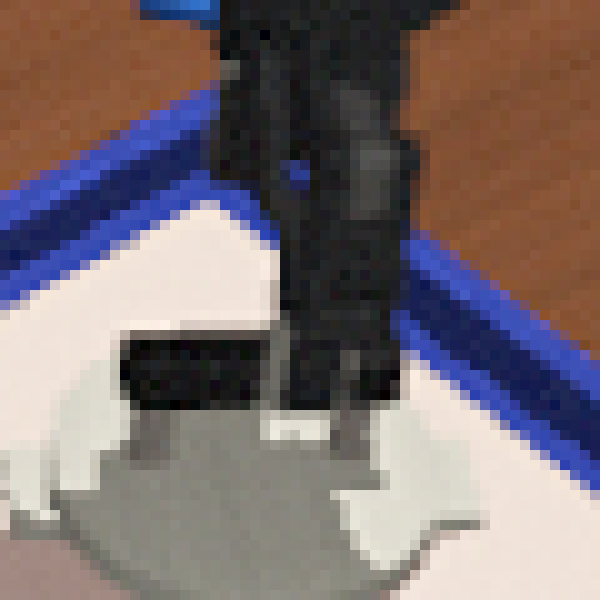

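The gripper straddles the bar, with both fingers within about 3 mm of its centre along its length. I'll descend and close.

```bash
python3 -m handwheel '[[[0,0,12],[0,0,0],0],[[0,0,12],[0,0,0],0],[[0,0,8],[0,0,0],0],[[0,0,4],[0,0,0],0],[[0,0,0],[0,0,0],0],[[0,0,0],[0,0,0],0.3],[[0,0,0],[0,0,0],0.6],[[0,0,0],[0,0,0],1],[[0,0,0],[0,0,0],1],[[0,0,0],[0,0,0],1],[[0,0,0],[0,0,0],1],[[0,0,0],[0,0,0],1],[[0,0,0],[0,0,0],1],[[0,0,0],[0,0,0],1],[[0,0,0],[0,0,0],1]]' 80
python3 -c "
from h import *
todelta([.5405,.294,.060],238.5)"
```

```text
clock: 5.37
eef_pos: [0.5412, 0.2942, 0.0609]
ee_rot: [180.0, 0.0, -121.5]
force: [-2.5, 0.1, 5.7]
finger_gap: 0.0168
clock 5.3667 pos [0.5412 0.2942 0.0609] rot [ 1.8000e+02  3.0000e-02 -1.2148e+02] F [-2.5  0.1  5.7] M [-0.09  0.53 -0.08] gap 0.0168 q [-31.6  35.4  -3.6 105.2   3.3  39.5 111.4]
shift [0.5 0.5 0.9]
turn [0.   0.03 0.02]
```

```bash
python3 -m handwheel '[[[0,0,-4],[0,0,0],1],[[0,0,-8],[0,0,0],1],[[0,0,-15],[0,0,0],1],[[0,0,-18],[0,0,0],1],[[0,0,-18],[0,0,0],1],[[0,0,-18],[0,0,0],1],[[0,0,-18],[0,0,0],1],[[0,0,-18],[0,0,0],1],[[0,0,-15],[0,0,0],1],[[0,0,-10],[0,0,0],1],[[0,0,-4],[0,0,0],1],[[0,0,0],[0,0,0],1],[[0,0,0],[0,0,0],1]]'
python3 -c "
from h import *
todelta([.5452,-.2113,.207],158.7)
s=snap('scene','scene2')
cv2.imwrite('pics/c4.png',cv2.resize(s['pixels'][100:250,340:500,::-1],None,fx=4,fy=4))"
```

```text
clock: 6.45
eef_pos: [0.5406, 0.2935, 0.2054]
ee_rot: [180.0, -0.1, -121.5]
force: [0.2, 0.7, -6.0]
finger_gap: 0.017
clock 6.45 pos [0.5406 0.2935 0.2054] rot [ 1.7997e+02 -8.0000e-02 -1.2148e+02] F [ 0.2  0.7 -6. ] M [ 0.    0.02 -0.06] gap 0.017 q [-31.3  24.8  -3.9 100.3   2.   55.1 112.5]
shift [ 428.1 -267.6   -1.2]
turn [-2.000e-02 -9.000e-02  7.982e+01]
```

View pics/c4.png

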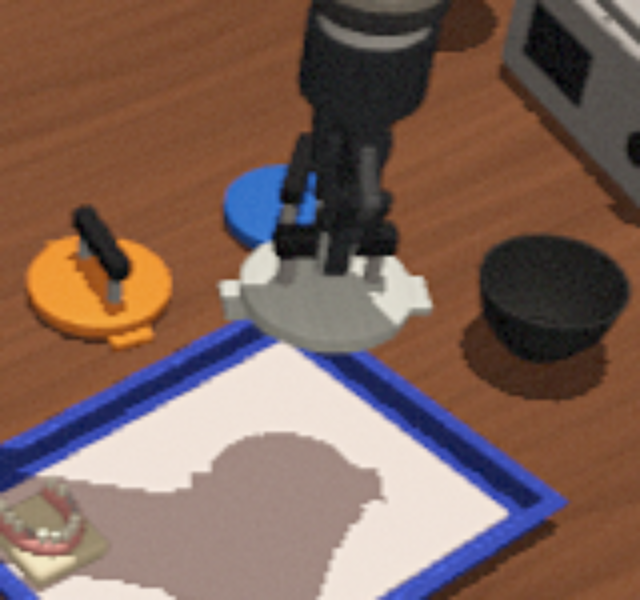

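Lifted level: the lid hangs in the grip at crop (325,290). The wrist reads about 6 N down and hardly any moment. Now across to the pot.

```bash
python3 -m handwheel '[[[10,-6,-1],[0,0,0],1],[[22,-13.8,0],[0,0,0],1],[[22,-13.8,0],[0,0,0],1],[[22,-13.8,0],[0,0,0],1],[[22,-13.8,0],[0,0,0],1],[[22,-13.8,0],[0,0,0],1],[[22,-13.8,0],[0,0,0],1],[[22,-13.8,0],[0,0,0],1],[[22,-13.8,0],[0,0,0],1],[[22,-13.8,0],[0,0,0],1],[[22,-13.8,0],[0,0,0],1],[[22,-13.8,0],[0,0,0],1],[[22,-13.8,0],[0,0,0],1],[[22,-13.8,0],[0,0,0],1],[[22,-13.8,0],[0,0,0],1],[[22,-13.8,0],[0,0,0],1],[[22,-13.8,0],[0,0,0],1],[[22,-13.8,0],[0,0,0],1],[[22,-13.8,0],[0,0,0],1],[[14,-8,0],[0,0,0],1]]'
python3 -m handwheel '[[[0,0,0],[0,0,2],1],[[0,0,0],[0,0,6],1],[[0,0,0],[0,0,6],1],[[0,0,0],[0,0,6],1],[[0,0,0],[0,0,6],1],[[0,0,0],[0,0,6],1],[[0,0,0],[0,0,6],1],[[0,0,0],[0,0,6],1],[[0,0,0],[0,0,6],1],[[0,0,0],[0,0,6],1],[[0,0,0],[0,0,6],1],[[0,0,0],[0,0,6],1],[[0,0,0],[0,0,6],1],[[0,0,0],[0,0,6],1],[[0,0,0],[0,0,0],1],[[0,0,0],[0,0,0],1]]'
python3 -c "
from h import *
todelta([.5452,-.2113,.207],158.7)"
```

```text
clock: 8.17
eef_pos: [0.5439, -0.2056, 0.2066]
ee_rot: [180.0, -0.1, -121.7]
force: [-0.1, 0.5, -4.8]
finger_gap: 0.0169
clock: 9.5
eef_pos: [0.5447, -0.2016, 0.2067]
ee_rot: [-180.0, -0.1, 158.7]
force: [0.1, -0.0, -5.8]
finger_gap: 0.0167
clock 9.5 pos [ 0.5447 -0.2016  0.2067] rot [-1.7997e+02 -7.0000e-02  1.5867e+02] F [ 0.1 -0.  -5.8] M [0.01 0.02 0.01] gap 0.0167 q [ -3.5  22.6  22.7 106.4 -10.6  53.2  92.7]
shift [-4.  -8.9 -0.3]
turn [-0.03 -0.07 -0.03]
```

```bash
python3 -m handwheel '[[[-2,-4.5,0],[0,0,0],1],[[-2,-4.4,0],[0,0,0],1],[[0,0,0],[0,0,0],1],[[0,0,0],[0,0,0],1]]'
python3 -c "
from h import *
todelta([.5452,-.2113,.207],158.7)
s=snap('scene','scene3');t=snap('top','top3')
cv2.imwrite('pics/c5.png',np.hstack([cv2.resize(s['pixels'][190:340,180:330,::-1],(400,400),interpolation=cv2.INTER_CUBIC),cv2.resize(t['pixels'][200:300,350:450,::-1],(400,400),interpolation=cv2.INTER_CUBIC)]))"
```

```text
clock: 9.83
eef_pos: [0.5458, -0.212, 0.2073]
ee_rot: [-180.0, 0.0, 158.5]
force: [-0.5, 0.8, -5.9]
finger_gap: 0.0169
clock 9.8333 pos [ 0.5458 -0.212   0.2073] rot [-179.99    0.    158.48] F [-0.5  0.8 -5.9] M [0.04 0.04 0.  ] gap 0.0169 q [ -2.6  22.9  22.8 105.8 -10.8  53.4  93.6]
shift [0.8 0.5 0.3]
turn [-0.01  0.   -0.22]
```

View pics/c5.png

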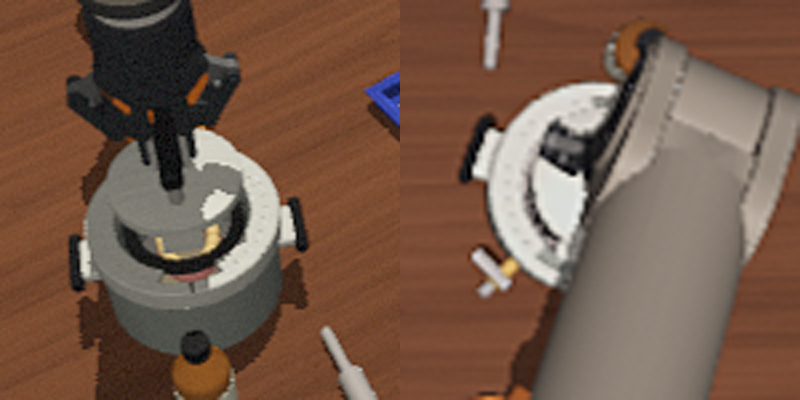

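```bash
python3 -c "
from h import *
from scipy.optimize import least_squares
s=load('scene3');P=dep(s);im=s['pixels'].astype(int)
z=P[...,2]; r=np.hypot(P[...,0]-.545,P[...,1]+.211)
h,e=np.histogram(z[(r<.075)&(z>.14)&(z<.2)],bins=np.arange(.14,.2,.003)); print(h,e.round(3))
m=((r<.08)&(z>.145)&(z<.182)&(im.min(-1)>70)).astype(np.uint8)
cv2.imwrite('pics/m.png',cv2.resize(m[190:340,180:330]*255,(600,600),interpolation=0))
k=(m>0)&(r<.05);print('plate z med',np.median(z[k]))
for zz in np.percentile(P[k][:,2],[10,50,90]): print(zz)
"
```

```text
[  0   0   0   1  18  77  71  53 202 594 356  20   6   5  10   3   6  14
  17] [0.14  0.143 0.146 0.149 0.152 0.155 0.158 0.161 0.164 0.167 0.17  0.173
 0.176 0.179 0.182 0.185 0.188 0.191 0.194 0.197]
plate z med 0.1696234921987529
0.16748962126865244
0.1696234921987529
0.1718001914477141
```

View pics/m.png

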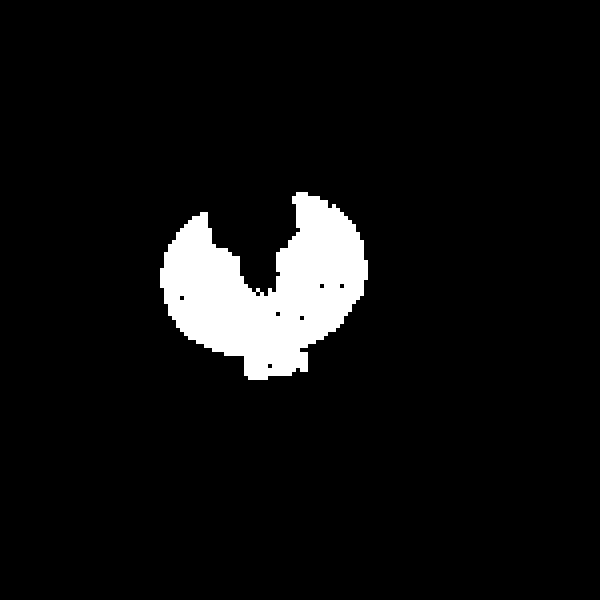

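```bash
python3 -c "
from h import *
from scipy.optimize import least_squares
s=load('scene3');P=dep(s);im=s['pixels'].astype(int)
z=P[...,2]; r=np.hypot(P[...,0]-.545,P[...,1]+.211)
m=((r<.08)&(z>.1655)&(z<.1735)&(im.min(-1)>70)).astype(np.uint8)
m=cv2.morphologyEx(m,cv2.MORPH_CLOSE,np.ones((3,3),np.uint8))
c=max(cv2.findContours(m,cv2.RETR_EXTERNAL,cv2.CHAIN_APPROX_NONE)[0],key=len)[:,0]
W=np.array([ray(s,u,v,.1705)[:2] for u,v in c]); rr=np.hypot(W[:,0]-.545,W[:,1]+.211)
for free in(0,1):
  for sel in('all','norim'):
    k=rr>.046
    a=np.degrees(np.arctan2(W[:,1]+.211,W[:,0]-.545))
    if sel=='norim': k&=~((a>-60)&(a<0))
    f=lambda p:np.hypot(W[k,0]-p[0],W[k,1]-p[1])-(p[2] if free else .0545)
    q=least_squares(f,[.545,-.211,.055],loss='soft_l1',f_scale=.001); print(free,sel,q.x,k.sum(),np.median(abs(q.fun)))
cx,cy=q.x[:2]
L=(np.hypot(P[...,0]-cx,P[...,1]-cy)>.057)&(np.hypot(P[...,0]-cx,P[...,1]-cy)<.072)&(z>.147)&(z<.166)
Q=P[L];print('lug',L.sum(),Q.mean(0),np.degrees(np.arctan2(Q[:,1].mean()-cy,Q[:,0].mean()-cx)), np.percentile(np.degrees(np.arctan2(Q[:,1]-cy,Q[:,0]-cx)),[3,97]))
"
```

```text
0 all [ 0.55130985 -0.2121151   0.055     ] 110 0.0010259199557775371
0 norim [ 0.55181077 -0.21240466  0.055     ] 81 0.0011852831676623724
1 all [ 0.5518749  -0.21238477  0.0532801 ] 110 0.0008185254550842347
1 norim [ 0.55154973 -0.2122534   0.05315294] 81 0.0007584955181601724
lug 63 [ 0.60102472 -0.23247798  0.15725839] -22.23395976568033 [-54.76616456   9.81451114]
```

```bash
cat > fit.py <<'E'
from h import *
from scipy.optimize import least_squares
def lidfit(n,c0,zt,zr=.0045):
    s=load(n);P=dep(s);im=s['pixels'].astype(int);z=P[...,2]; r=np.hypot(P[...,0]-c0[0],P[...,1]-c0[1])
    k=(r<.05)&(abs(z-zt)<.01)&(im.min(-1)>70); zm=np.median(z[k])
    m=((r<.085)&(abs(z-zm)<zr)&(im.min(-1)>70)).astype(np.uint8)
    m=cv2.morphologyEx(m,cv2.MORPH_CLOSE,np.ones((3,3),np.uint8))
    c=max(cv2.findContours(m,cv2.RETR_EXTERNAL,cv2.CHAIN_APPROX_NONE)[0],key=len)[:,0]
    W=np.array([ray(s,u,v,zt)[:2] for u,v in c]); rr=np.hypot(W[:,0]-c0[0],W[:,1]-c0[1]); k=rr>.046
    f=lambda p:np.hypot(W[k,0]-p[0],W[k,1]-p[1])-p[2]
    q=least_squares(f,[*c0,.055],loss='soft_l1',f_scale=.001); print(n,'zmed',zm.round(4),q.x.round(4),k.sum(),np.median(abs(q.fun)).round(4))
    return q.x
if __name__=='__main__':
    lidfit('scene0',(.5405,.294),.0245); lidfit('top0',(.5405,.294),.0245)
    lidfit('scene2',(.5406,.2935),.169); lidfit('scene3',(.5458,-.212),.1705);lidfit('top3',(.5458,-.212),.1705)
    s=load('top0');
E
python3 fit.py
```

```text
scene0 zmed 0.0233 [0.5454 0.2932 0.0531] 71 0.0009
top0 zmed 0.0224 [0.541  0.2955 0.0524] 98 0.0011
scene2 zmed 0.1678 [0.5467 0.2916 0.0529] 78 0.0011
scene3 zmed 0.1696 [ 0.5523 -0.2123  0.0534] 112 0.0007
top3 zmed 0.1684 [ 0.5455 -0.2088  0.0505] 29 0.0009
```

```bash
python3 -m handwheel '[[[0.5,0.4,6],[0,0,0],1],[[0,0,10],[0,0,0],1],[[0,0,8],[0,0,0],1],[[0,0,6],[0,0,0],1],[[0,0,4],[0,0,0],1],[[0,0,2],[0,0,0],1],[[0,0,0],[0,0,0],1],[[0,0,0],[0,0,0],1]]'
python3 -c "
from h import *
todelta([.5452,-.2115,.165],158.7)
s=snap('scene','scene4')
cv2.imwrite('pics/c6.png',cv2.resize(s['pixels'][220:330,190:310,::-1],None,fx=5,fy=5,interpolation=cv2.INTER_CUBIC))"
```

```text
clock: 10.6
eef_pos: [0.5458, -0.2106, 0.1713]
ee_rot: [-180.0, 0.0, 158.5]
force: [-0.6, 0.3, -5.2]
finger_gap: 0.0169
clock 10.6 pos [ 0.5458 -0.2106  0.1713] rot [-1.8000e+02  1.0000e-02  1.5851e+02] F [-0.6  0.3 -5.2] M [ 0.02 -0.01  0.03] gap 0.0169 q [ -1.8  25.5  21.9 107.5 -12.2  49.3  94.6]
shift [ 0.3 -1.   6.3]
turn [-0.    0.01 -0.19]
```

View pics/c6.png

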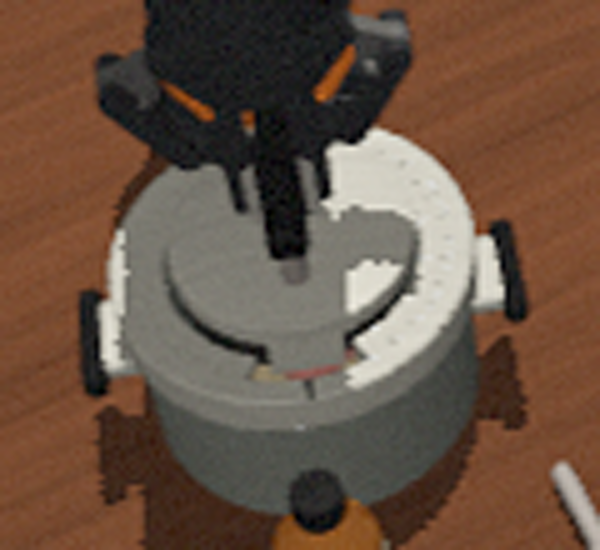

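The near lug, at crop (305,345), is centred over the notch, which spans x 250–360 with its mark at (310,385). I'll lower it in.

```bash
python3 -m handwheel '[[[0.2,-0.8,1.5],[0,0,0],1],[[0,0,2],[0,0,0],1],[[0,0,2],[0,0,0],1],[[0,0,2],[0,0,0],1],[[0,0,2],[0,0,0],1],[[0,0,0],[0,0,0],1]]'
python3 -c "
from h import *
todelta([.5452,-.2115,.160],158.7)"
```

```text
clock: 11.15
eef_pos: [0.5449, -0.211, 0.1613]
ee_rot: [-180.0, -0.0, 158.5]
force: [-0.3, 0.4, -5.8]
finger_gap: 0.0164
clock 11.15 pos [ 0.5449 -0.211   0.1613] rot [-1.8000e+02 -5.0000e-02  1.5852e+02] F [-0.3  0.4 -5.8] M [ 0.01 -0.01 -0.01] gap 0.0164 q [ -1.5  26.2  21.6 107.9 -12.6  48.2  95. ]
shift [-0.4 -0.3  1.3]
turn [-0.   -0.05 -0.18]
```

```bash
python3 -m handwheel '[[[-0.2,-0.3,2],[0,0,0],1],[[0,0,2],[0,0,0],1],[[0,0,2],[0,0,0],1],[[0,0,2],[0,0,0],1],[[0,0,2],[0,0,0],1],[[0,0,0],[0,0,0],1],[[0,0,0],[0,0,0],1]]' 100
python3 -c "
from h import *
todelta([.5452,-.2115,.151],78.7)
s=snap('scene','scene5')
cv2.imwrite('pics/c7.png',cv2.resize(s['pixels'][220:330,190:310,::-1],None,fx=5,fy=5,interpolation=cv2.INTER_CUBIC))"
```

```text
clock: 11.73
eef_pos: [0.5453, -0.2113, 0.1526]
ee_rot: [180.0, -0.0, 158.5]
force: [-5.0, 2.5, 8.6]
finger_gap: 0.0165
clock 11.7333 pos [ 0.5453 -0.2113  0.1526] rot [ 1.7995e+02 -1.0000e-02  1.5852e+02] F [-5.   2.5  8.6] M [0.73 1.19 0.02] gap 0.0165 q [ -1.2  26.9  21.3 108.2 -13.   47.2  95.4]
shift [-0.  -0.2  1.6]
turn [ 3.000e-02 -4.000e-02  7.982e+01]
```

View pics/c7.png

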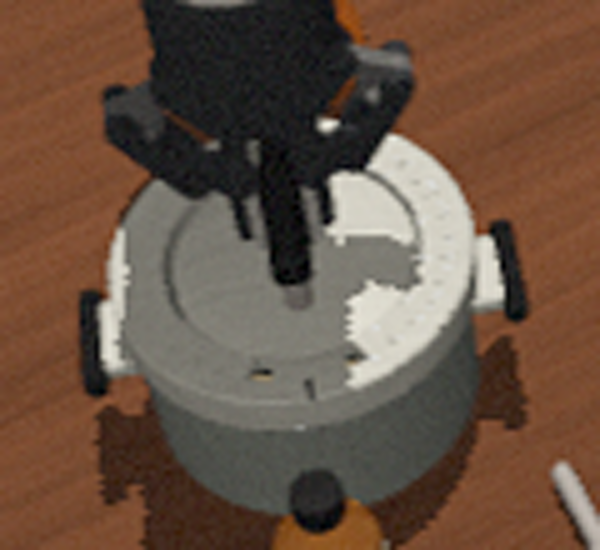

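It is seated through the notches: 8.6 N upward matches the spring less the lid's weight. There is also a side force of about 5 N along the bar, so I'll ease that way before turning.

```bash
python3 -m handwheel '[[[1,0,0],[0,0,0],1],[[0.5,0,0.5],[0,0,0],1],[[0,0,0],[0,0,0],1],[[0,0,0],[0,0,0],1]]' 100
python3 -c "
from h import *
todelta([.5452,-.2115,.151],78.7)"
```

```text
clock: 12.12
eef_pos: [0.5451, -0.2113, 0.1528]
ee_rot: [180.0, 0.2, 158.5]
force: [-2.9, 1.6, 7.4]
finger_gap: 0.0162
clock 12.1167 pos [ 0.5451 -0.2113  0.1528] rot [1.7995e+02 1.7000e-01 1.5852e+02] F [-2.9  1.6  7.4] M [0.48 0.7  0.02] gap 0.0162 q [ -1.3  26.8  21.3 108.4 -13.   47.   95.4]
shift [-0.1 -0.2  1.8]
turn [ 0.15  0.11 79.82]
```

```bash
python3 -m handwheel '[[[1,0,0.5],[0,0,0],1],[[0.5,0,0.5],[0,0,0],1],[[0,0,0],[0,0,0],1],[[0,0,0],[0,0,0],1]]' 100
python3 -c "
from h import *
todelta([.5452,-.2115,.151],78.7)"
```

```text
clock: 12.45
eef_pos: [0.545, -0.2112, 0.1524]
ee_rot: [180.0, 0.3, 158.5]
force: [-0.4, 1.3, 7.9]
finger_gap: 0.0164
clock 12.45 pos [ 0.545  -0.2112  0.1524] rot [179.95   0.34 158.52] F [-0.4  1.3  7.9] M [0.34 0.22 0.02] gap 0.0164 q [ -1.3  26.7  21.3 108.5 -13.   46.7  95.4]
shift [-0.2 -0.2  1.4]
turn [ 0.28  0.25 79.82]
```

```bash
python3 -m handwheel '[[[0,0,0],[0,0,2],1],[[0,0,0],[0,0,4],1],[[0,0,0],[0,0,4],1],[[0,0,0],[0,0,4],1],[[0,0,0],[0,0,2],1],[[0,0,0],[0,0,0],1]]' 100
python3 -c "
from h import *
todelta([.545,-.2113,.152],78.7)"
```

```text
clock: 12.95
eef_pos: [0.5452, -0.2114, 0.1525]
ee_rot: [179.9, 0.3, 142.4]
force: [0.6, 1.5, 9.0]
finger_gap: 0.0164
clock 12.95 pos [ 0.5452 -0.2114  0.1525] rot [179.87   0.34 142.41] F [0.6 1.5 9. ] M [ 0.16  0.11 -0.06] gap 0.0164 q [ -4.4  27.3  25.4 108.7 -15.7  47.   81.7]
shift [ 0.2 -0.1  0.5]
turn [ 0.31  0.24 63.71]
```

Turning freely (16° so far) with low forces. I'll keep going.

```bash
python3 -m handwheel '[[[0,0,0],[0,0,3],1],[[0,0,0],[0,0,4],1],[[0,0,0],[0,0,4],1],[[0,0,0],[0,0,4],1],[[0,0,0],[0,0,4],1],[[0,0,0],[0,0,4],1],[[0,0,0],[0,0,4],1],[[0,0,0],[0,0,3],1],[[0,0,0],[0,0,0],1]]' 100
python3 -c "
from h import *
todelta([.545,-.2113,.152],78.7)"
```

```text
clock: 13.7
eef_pos: [0.5456, -0.2117, 0.1525]
ee_rot: [179.7, 0.3, 112.4]
force: [2.1, -0.6, 8.5]
finger_gap: 0.0163
clock 13.7 pos [ 0.5456 -0.2117  0.1525] rot [179.7    0.29 112.37] F [ 2.1 -0.6  8.5] M [ 0.   -0.05  0.03] gap 0.0163 q [-10.   28.8  33.2 109.1 -20.9  47.7  56.6]
shift [ 0.6 -0.4  0.5]
turn [ 0.38  0.19 33.67]
```

```bash
python3 -m handwheel '[[[0,0,0],[0,0,3],1],[[0,0,0],[0,0,4],1],[[0,0,0],[0,0,4],1],[[0,0,0],[0,0,4],1],[[0,0,0],[0,0,4],1],[[0,0,0],[0,0,4],1],[[0,0,0],[0,0,4],1],[[0,0,0],[0,0,2],1],[[0,0,0],[0,0,0],1]]' 100
python3 -c "
from h import *
todelta([.545,-.2113,.152],78.7)"
```

```text
clock: 14.45
eef_pos: [0.5456, -0.2122, 0.1526]
ee_rot: [179.6, 0.2, 83.4]
force: [1.2, -1.4, 8.2]
finger_gap: 0.016
clock 14.45 pos [ 0.5456 -0.2122  0.1526] rot [1.7959e+02 1.5000e-01 8.3410e+01] F [ 1.2 -1.4  8.2] M [-0.14 -0.08  0.04] gap 0.016 q [-15.2  30.9  40.8 109.4 -26.4  48.9  32.7]
shift [ 0.8 -0.7  0.6]
turn [0.42 0.13 4.71]
```

```bash
python3 -m handwheel '[[[0,0,0],[0,0,2],1],[[0,0,0],[0,0,2],1],[[0,0,0],[0,0,1],1],[[0,0,0],[0,0,0],1]]' 100
python3 -c "
from h import *
todelta([.545,-.2113,.152],78.7)"
```

```text
clock: 14.78
eef_pos: [0.545, -0.2119, 0.1526]
ee_rot: [179.7, 0.1, 78.6]
force: [0.1, -0.4, 10.4]
finger_gap: 0.0165
clock 14.7833 pos [ 0.545  -0.2119  0.1526] rot [1.7966e+02 1.0000e-01 7.8560e+01] F [ 0.1 -0.4 10.4] M [0.   0.31 0.55] gap 0.0165 q [-16.   31.3  42.1 109.4 -27.4  49.3  28.8]
shift [ 0.6 -0.2  0.6]
turn [ 0.34  0.1  -0.14]
```

```bash
python3 -m handwheel '[[[0,0,0.5],[0,0,1],1],[[0,0,1],[0,0,0.5],1],[[0,0,1],[0,0,0],1],[[0,0,0.5],[0,0,0],1],[[0,0,0],[0,0,0],1],[[0,0,0],[0,0,0],1]]' 100
python3 -c "
from h import *
todelta([.545,-.2113,.150],78.7)
s=snap('scene','scene6');snap('top','top6')
cv2.imwrite('pics/c8.png',cv2.resize(s['pixels'][220:330,190:310,::-1],None,fx=5,fy=5,interpolation=cv2.INTER_CUBIC))"
```

```text
clock: 15.28
eef_pos: [0.545, -0.212, 0.1508]
ee_rot: [179.7, 0.1, 77.2]
force: [-5.9, 1.8, 23.1]
finger_gap: 0.0167
clock 15.2833 pos [ 0.545  -0.212   0.1508] rot [1.7966e+02 5.0000e-02 7.7250e+01] F [-5.9  1.8 23.1] M [0.46 1.37 1.47] gap 0.0167 q [-16.1  31.6  42.4 109.5 -27.8  49.2  27.8]
shift [ 0.7 -0.1  0.8]
turn [ 0.34  0.06 -1.45]
```

View pics/c8.png

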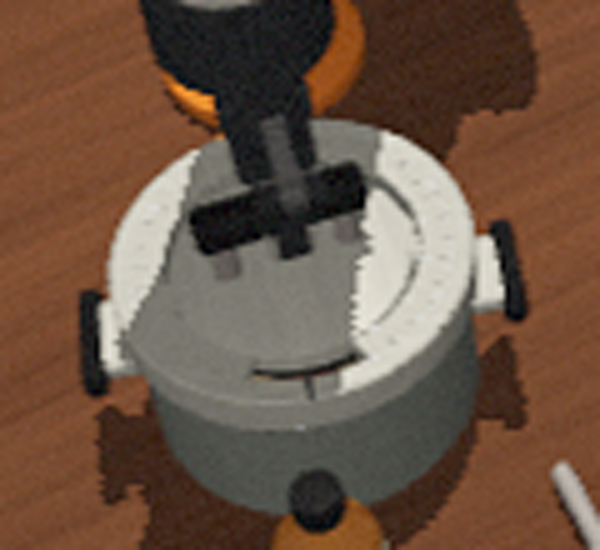

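```bash
python3 -c "
from h import *
for n in('scene6','scene5','scene4','top6'):
    s=load(n);P=dep(s);im=s['pixels'].astype(int);z=P[...,2];r=np.hypot(P[...,0]-.545,P[...,1]+.2117)
    b=im.min(-1)>70
    k=(r<.047)&b&(abs(z-.115)<.02); c=(r>.071)&(r<.079)&b&(abs(z-.112)<.008)
    print(n,'plate',np.median(z[k]).round(4),z[k].mean().round(4),k.sum(),'collar',np.median(z[c]).round(4),z[c].mean().round(4),c.sum())
s=load('scene6');P=dep(s);im=s['pixels'].astype(int)
m=np.zeros((480,640),bool);m[250:275,226:264]=1;m&=(im.max(-1)<60)&(abs(P[...,2]-.147)<.012)
Q=P[m];C=np.cov(Q[:,:2].T);e,V=np.linalg.eigh(C);print(m.sum(),Q.mean(0),np.degrees(np.arctan2(V[1,1],V[0,1])),np.percentile(Q[:,2],[5,50,80,95]))
s0=load('scene0')
"
```

```text
scene6 plate 0.1137 0.1144 710 collar 0.1132 0.1132 530
scene5 plate 0.115 0.1153 760 collar 0.1134 0.1134 462
scene4 plate 0.1332 0.133 564 collar 0.1133 0.1133 477
top6 plate 0.1121 0.1124 102 collar 0.1123 0.1122 153
241 [ 0.55073389 -0.21780873  0.14993463] 76.7560382172071 [0.13971418 0.15218054 0.15428507 0.15572445]
```

```bash
python3 -m handwheel '[[[0,0,0],[0,0,-1],1],[[0,0,1],[0,0,0],1],[[0,0,0.5],[0,0,0],1],[[0,0,0],[0,0,0],1],[[0,0,0],[0,0,0],1],[[0,0,0],[0,0,0],1]]' 120
python3 -c "
from h import *
todelta([.545,-.2113,.150],78.7)
for n in('scene','top'):
    s=snap(n,n+'7');P=dep(s);im=s['pixels'].astype(int);z=P[...,2];r=np.hypot(P[...,0]-.545,P[...,1]+.2117)
    b=im.min(-1)>70
    k=(r<.047)&b&(abs(z-.115)<.02); c=(r>.071)&(r<.079)&b&(abs(z-.112)<.008)
    print(n,'plate',np.median(z[k]).round(4),'collar',np.median(z[c]).round(4))
todelta([.545,-.2113,.150],78.7)
"
```

```text
clock: 15.88
eef_pos: [0.545, -0.2119, 0.1497]
ee_rot: [179.7, 0.0, 78.1]
force: [-6.8, 2.2, 26.9]
finger_gap: 0.0163
clock 15.8833 pos [ 0.545  -0.2119  0.1497] rot [1.7965e+02 1.0000e-02 7.8140e+01] F [-6.8  2.2 26.9] M [0.67 1.55 0.79] gap 0.0163 q [-15.9  31.6  42.  109.5 -27.7  49.   28.7]
shift [ 0.6 -0.1 -0.3]
turn [ 0.35  0.01 -0.56]
scene plate 0.1125 collar 0.1133
top plate 0.1108 collar 0.1122
clock 15.9833 pos [ 0.545  -0.2119  0.1497] rot [1.7965e+02 1.0000e-02 7.8140e+01] F [-6.2  3.1 26.2] M [0.69 1.51 0.85] gap 0.0159 q [-15.9  31.6  42.  109.5 -27.7  49.   28.7]
shift [ 0.6 -0.2 -0.3]
turn [ 0.35  0.01 -0.56]
```

```bash
python3 -m handwheel '[[[0,0,0],[0,0,0],1],[[0,0,0],[0,0,0],1],[[0,0,0],[0,0,0],1],[[0,0,0],[0,0,0],1],[[0,0,0],[0,0,0],1],[[0,0,0],[0,0,0],1]]' 120
python3 -c "
from h import *
todelta([.545,-.2113,.150],78.7)
s=load('scene7');cv2.imwrite('pics/c9.png',s['pixels'][:,:,::-1])
"
```

```text
clock: 16.48
eef_pos: [0.545, -0.2119, 0.1497]
ee_rot: [179.6, 0.0, 78.1]
force: [-5.8, 4.3, 27.7]
finger_gap: 0.0162
clock 16.4833 pos [ 0.545  -0.2119  0.1497] rot [1.7965e+02 1.0000e-02 7.8150e+01] F [-5.8  4.3 27.7] M [0.66 1.51 0.81] gap 0.0162 q [-15.9  31.6  42.  109.5 -27.7  49.   28.7]
shift [ 0.6 -0.2 -0.3]
turn [ 0.35  0.01 -0.55]
```

View pics/c9.png

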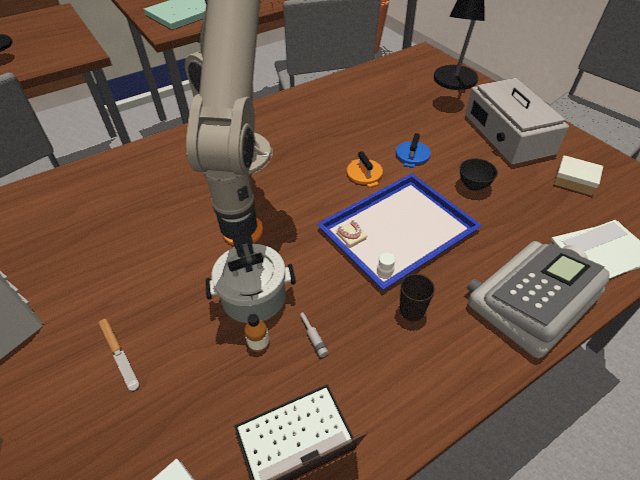

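The picture shows the lid turned in the pot at (248,268), still gripped, and every bystander where it was in the first picture. The pose is steady, so I'm handing in.

```bash
python3 -c "
from station import env
print(env.job_done())"
```

```text
the job is handed in; nothing more can be done
None
```

The lid is in the pot, turned clockwise to its stop and held pressed down. I handed the job in at about 16.5 s with the gripper still closed on the handle.

**What I did:** I took the aluminium lid from the tray by its bar and lowered it through the notches. I pressed it under the ledges, turned it until the turning resistance rose at the stop, then pressed it further down.

**Last checks:**
- **Turn:** the tool's yaw went from 158.5° to 78.1°, about 80°, with 0.8 N m still pushing against the stop.
- **Depth:** the bar is about 144 mm up. The plate's depth against the collar in both cameras and the tool height agree to about 0.5 mm. The limit is 147 mm and the bottom is 143 mm.
- **Grip and push:** grip was set to 120 N, with a steady 27 N upward reaction. The spring alone would give about 11 N, so the lugs probably rest on the channel floor or rub at the stop. The tool did not move over the last half second.
- **Bystanders:** none had moved in the last picture.

**What disagreed:**
- In the scene camera the circle fitted to the lid sat about 5 mm further in x than the robot and top camera had it. It was off by the same amount on the tray, so I took it as fit bias.
- A side force of about 7 N remained at the end.
- The bar slid about 1 mm in the grip while I was pressing down.

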